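# Clamp the jam jar and twist its tight lid free

## Robot

A 7-joint arm with a two-finger parallel gripper is mounted at the origin on the work surface. World frame = base frame: x ahead of the robot, y to its left, z up, the work surface at z = 0. Lengths are in m, angles in rad, forces in N, time in s.
With the tool pointing down it reaches from about 0.4 to 0.9 m from the base axis. Payload 5.6 kg.
Tool frame: the origin (TCP) lies between the finger pads; the fingertips stand 14 mm ahead of it and the grasp point (between the pads) lies 5 mm behind it; z points along the fingers, y is the line along which they close (so a half turn about z gives the same grasp; the last joint's range is limited). The gripper opens to 92 mm and grips with 3 to 60 N. Pads are 20 mm wide; open, the fingers measure 128 mm over their backs; the gripper's body (75 mm by 189 mm) begins 69 mm behind the grasp point.
Start: joints at [-1.185, 0.468, -0.012, 1.603, 0.006, 1.071, -0.056], TCP at [0.27, 0.591, 0.19] pointing down, gripper open.
Joint ranges: [-2.53, 2.53], [-0.31, 2.02], [-1.57, 1.55], [0.28, 2.44], [-1.29, 4.43], [0.15, 1.84], [-2.92, 2.92]. Speed limits (rad/s): [2.57, 2.57, 3.14, 3.14, 3.14, 3.14, 3.14].

## Interface

Orientations are given as a unit quaternion [w, x, y, z].
In Python, from workcell import read_state, read_camera, order gives the robot as it stands. The module is installed in compiled form; this text tells all that it offers.
- The arm moves only by the tool carry_out, never from a script. Its argument "rows" is a list of rows, each an object of numbers: "hand": the opening in per cent of the stroke, from 0 (shut) to 100 (fully open); "dx", "dy", "dz": the shift along the tool's x, y, z in mm; "spin": the turn about the tool's z in degrees. A call has 1 to 20 rows; each row is the pose to reach, as a shift and turn from the pose commanded when the call began, along the tool's axes at that moment; what a row does not reach only later rows make up. A row lasts 1/12 s, in which the tool goes at most 41.7 mm and 7.16 degrees, less where a joint would pass 70% of its speed; a pose out of reach is approached as far as the arm can. A call with a gripper value outside its range is refused whole. The fingers move at their own pace and stop on an object; "grip_force" is the grip in N (left out, the last holds). Time passes only in rows, so rows that repeat a pose let the fingers close. It gives the time, the measured TCP pose, the force, the opening and the grip force at its end, in the units of the state.
- read_state(): the state, without advancing time (a new reading comes with each control period).
- read_camera(name): name is "scene" or "top" or "wrist"; returns a dict with "color" (420x560x3 uint8, red, green, blue), "depth" (420x560 float32, m along the optical axis (not along the pixel's ray), 0 where there is no reading), "mtx" (3x3 intrinsics, pixels), "k1" (the pictures are not rectified: a ray, as slopes to the right and down, at radius r is drawn at 1 + k1 r^2 times it, then the intrinsics apply), "world_to_cam" (4x4, takes a point from world to camera coordinates). Camera axes: x right, y down, z forward; pixel columns grow to the right and rows downward; lengths in m; the calibration is good to about 2 mm. A picture is of the moment at which its call begins.
- order.hand_in(): hands the job in; it is judged then, once.
The state is a dict: "t": time; "qpos": joint angles; "qvel": joint speeds; "joint_efforts": joint torques, N m; "tcp_pos": TCP position; "eef_rot": TCP orientation; "force": force on the tool from outside, world axes, zero at the start; "torque": the same for the moment, N m; "gripper_width": finger opening in m; "finger_force": force on a finger pad.
Only numpy, scipy, OpenCV 4.12 (cv2) and the standard library are available. Lean on these libraries where they do the work, as an engineer would, in place of code of your own. Each camera call takes 0.05 s, during which the arm holds its last target. There are 200 camera calls.

## Task

The jam jar stands loose between the open jaws of the one-hand jar clamp on the shelf. Slide the clamp's jaw shut by its upright handle, just until it holds the jar snugly in the V, then leave the jaw and unscrew the tight lid anticlockwise, stop turning when its threads let go (about a fifth of a turn) and lift it straight up off the jar. Finish while still holding the lid level, right over the mouth and about 2 cm clear of it, with the jar still standing clamped and everything else on the shelf left where it was.

Things in the scene. Friction and masses are not known exactly. Their poses are not given: they have to be found in the camera images.
- clamp: Grey one-hand jar clamp, fixed to the shelf. Base plate 120 mm (x) by 262 mm (y from -87 to +175), 10 mm thick; origin at shelf level under the axis where the clamped jar stands. Fixed rubber V jaw, 52 mm high, on the -y side, opening to +y (faces 35 degrees either side of the y axis). The sliding jaw comes from the +y side, along the clamp's y axis.
- clamp_seat (a point): Point on the top of the clamp's base plate (10 mm above the shelf) where the jar's axis stands when the jar is home in the fixed V.
- jaw: The clamp's sliding jaw, axes as the clamp's: carriage 86 mm wide, 50 mm high, with a rubber V face on springs (1.5 N/mm, 8 mm of give). Origin as the clamp's when it just touches the seated jar, 24 to 48 mm towards +y at the start; push it towards -y. Slides stiffly (9 N, 2 N more pushing the loose jar), stays where left and keeps up to 9 N on the jar: push with about 20 N.
- jaw_handle (a point): Grip point of the sliding jaw: in the upright black handle, 16 mm thick (x) by 28 mm (y), whose top is 98 mm and whose foot (carriage) is 50 to 61 mm above the shelf; this point is 80 mm above the shelf, and 87 mm behind (+y) the jar's axis when the face just touches it.
- jar: Clear glass jam jar with a plain paper band, 68 mm across up to 60 mm, shoulder to a 44 mm neck at 72 mm; rim at 96.5 mm; empty, about 0.25 kg. Origin at the centre of its underside, z up. It stands loose on the base plate, 9 to 16 mm short of its seat, and slides along when the jaw pushes it. Unclamped it simply turns along with the lid.
- jar_mouth (a point): Centre of the jar's mouth, on the jar's axis at rim height, 96.5 mm above its underside.
- lid: Steel twist-off lid, 58 mm across, 18 mm deep, 45 g; origin at the centre of its lower edge, z up. Takes about 0.3 to 0.5 N m to turn. Its x axis starts 0 to 8 degrees anticlockwise (from above) of the jar's. Turned anticlockwise it keeps its height till the lugs come free about 58 degrees from the jar's x, springs up 1.5 mm, and meets the next threads at about 95: lift it between.
- lid_center (a point): Centre of the lid, on its axis half-way up, axes as the lid's: 9 mm above its lower edge, 93 mm above the jar's underside when screwed on. Grip the lid across its 58 mm width here; round the neck there is room for fingertips down to 74 mm above the jar's underside.
- box_low: Bystander: lower of two stacked glass meal containers with red clip-on lids, each 148 by 106 by 61 mm. Origin at the centre of its underside.
- box_top: Bystander: the upper of the two stacked containers; the stack is 122 mm high. Origin at the centre of its underside.
- rice_bowl: Bystander: white ceramic rice bowl, 116 mm across, 60 mm high. Origin at the centre of its underside.
- wood_lid: Bystander: round wooden pot lid, 156 mm across, lying flat, knob to 38 mm. Origin at the centre of its underside.
Things that resemble listed ones, but are neither listed nor needed, are in the scene too. Leave any orange or pink look-alike of the jar alone.

How it is judged:
On the way, in this order (a step that is already met when the one before it is completed fails the run):
1. the jaw has been slid shut: it presses the jar, home in the fixed V, with more than 4 N (contact force between jaw and jar above 4 N and horizontal distance between jar and clamp_seat below 0.006 m), for 0.2 s.
2. the lid has been turned anticlockwise on the clamped jar until its threads let go, not yet lifted off (angle between the x axis of lid and the y axis of jar, either way round below 0.75 rad and z of lid_center in the frame of jar below 0.105 m and contact force between jaw and jar above 1 N and horizontal distance between jar and clamp_seat below 0.008 m), for 0.1 s.
At the end, for the whole second after the job is handed in: The fingers alone hold the lid at rest, level within 0.2 rad, 3 to 45 mm above the jar's mouth, within 15 mm of its axis, turned 47 to 133 degrees from the jar's x axis. The jar stands home in the V within 8 mm, upright, pressed by the jaw with over 1 N, and the fingers touch neither (z of lid_center in the frame of jar_mouth between 0.012 and 0.054 m and horizontal distance between lid_center and jar_mouth below 0.015 m and angle between lid's own z axis and vertical below 0.2 rad and angle between the x axis of lid and the y axis of jar, either way round below 0.75 rad and contact force between lid and the fingers above 1 N and contact force between lid and jar below 0.05 N and contact force between lid and clamp below 0.05 N and linear speed of lid below 0.03 m/s and contact force between jaw and jar above 1 N and horizontal distance between jar and clamp_seat below 0.008 m and angle between jar's own z axis and vertical below 0.1 rad and height (world z) of jar below 0.016 m and contact force between the fingers and jaw below 0.2 N and contact force between the fingers and jar below 0.2 N); the arm keeps its last pose, push and grip.
It fails at once if the jar is lifted by more than 15 mm or tipped by more than 0.2 rad (height (world z) of jar above 0.025 m or angle between jar's own z axis and vertical above 0.2 rad).
It fails at once if the glass is squeezed by the jaw with more than 60 N (contact force between jaw and jar above 60 N).
It fails at once if a container, the rice bowl or the wooden lid is shifted by more than 25 mm (distance of any of box_low, box_top, rice_bowl, wood_lid from where it was at the start of the episode above 0.025 m).
It also fails if it takes over 48 s, if anything falls off the work surface, if the arm or the gripper's body presses on something with over 40 N, if the wrist force passes 120 N, or if a joint passes its speed limit or range.

## Working session

There is one attempt and no reset: what is moved stays moved. The work goes in short steps, Python scripts to look and compute and a tool call to move; the robot and the scene stay as the last step left them, time stands still between calls to the robot, and variables do not carry over. Pictures are saved under pics/ and viewed, at most 11 in all, crops included, and the job is handed in when it is done.

Besides the shell and the picture viewer there is one more tool, called as name(argument=value, ...) on one line, values as JSON. carry_out: Moves the arm, as the interface text tells. Its arguments: {"type":"object","properties":{"rows":{"type":"array","items":{"type":"object","properties":{"hand":{"type":"number"},"dx":{"type":"number"},"dy":{"type":"number"},"dz":{"type":"number"},"spin":{"type":"number"}}}},"grip_force":{"type":"number"}},"required":["rows"]}

```bash
mkdir -p pics
cat > h.py <<'E'
import numpy as np, cv2
from workcell import read_state, read_camera, order
def undist(c,uv):
    K=c["mtx"];p=np.linalg.inv(K)@np.array([uv[0],uv[1],1.]);d=p[:2];s=d.copy()
    for _ in range(20): s=d/(1+c["k1"]*(s@s))
    return np.array([s[0],s[1],1.])
def ray(c,uv):
    T=np.linalg.inv(c["world_to_cam"]);return T[:3,3],T[:3,:3]@undist(c,uv)
def onz(c,uv,z):
    o,d=ray(c,uv);return o+d*(z-o[2])/d[2]
def dep(c,uv):
    o,d=ray(c,uv);return o+d*c["depth"][int(uv[1]),int(uv[0])]
def cloud(c):
    H,W=c["depth"].shape;v,u=np.mgrid[:H,:W];K=c["mtx"]
    q=np.stack([(u-K[0,2])/K[0,0],(v-K[1,2])/K[1,1]],-1);s=q.copy()
    for _ in range(20): s=q/(1+c["k1"]*(s**2).sum(-1,keepdims=True))
    P=np.concatenate([s,np.ones((H,W,1))],-1)*c["depth"][...,None]
    T=np.linalg.inv(c["world_to_cam"]);return P@T[:3,:3].T+T[:3,3]
def save(c,n): cv2.imwrite("pics/"+n,c["color"][:,:,::-1])
E
python3 - <<'E'
from h import *
for n in("scene","top"):
    c=read_camera(n);save(c,n+".png");print(n,np.linalg.inv(c["world_to_cam"])[:3].round(3).tolist(),c["mtx"][0,0],c["k1"])
s=read_state();print(s)
a=[cv2.imread(f"pics/{n}.png") for n in("scene","top")]
E
```

```text
scene [[0.054, 0.773, -0.632, 1.246], [0.999, -0.046, 0.029, -0.049], [-0.006, -0.633, -0.774, 0.982]] 425.42798325834457 0.016551255178998196
top [[-0.003, -0.988, 0.155, 0.329], [-0.999, 0.008, 0.032, -0.043], [-0.033, -0.155, -0.987, 1.222]] 512.8745846951989 0.034283494222543544
{'t': 0.1, 'qpos': array([-1.18500595,  0.46825124, -0.01161486,  1.6035021 ,  0.00598928,
        1.07139731, -0.05629458]), 'qvel': array([-0.00104126, -0.00062441, -0.00033091, -0.00425672, -0.00040975,
        0.00060576,  0.0004497 ]), 'joint_efforts': array([ 1.13199130e-03, -5.21647382e+01, -1.22688973e-02, -2.44367748e+01,
       -5.67389466e-02,  1.41098321e-02,  6.12492090e-05]), 'tcp_pos': array([0.27007798, 0.59063545, 0.18937239]), 'eef_rot': array([-1.14294257e-04,  2.12782617e-01,  9.77099267e-01, -7.53047786e-04]), 'force': array([-0.2777081 ,  0.14194644, -0.15211391]), 'torque': array([0.00788359, 0.03532294, 0.051667  ]), 'finger_force': 0.0, 'gripper_width': 0.09228350564478763}
```

View pics/top.png

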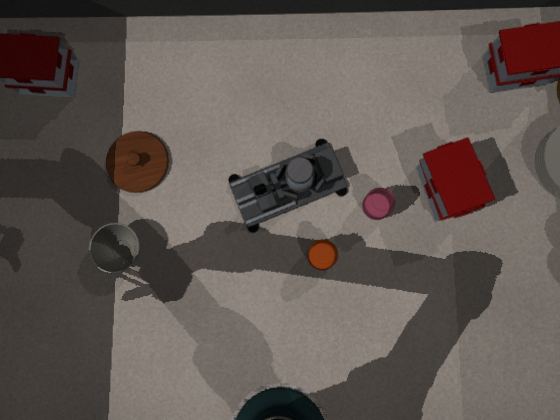

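View pics/scene.png

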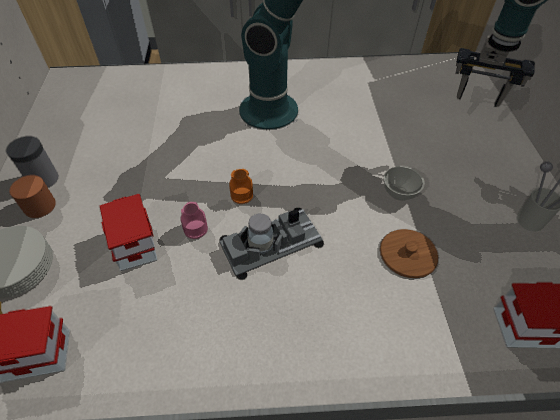

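The top view shows the clamp at about (290,183), with the grey lid at (300,174), the black handle at (260,189), and the pink and orange look-alikes at (378,203) and (322,254). In the scene view, the lid is at (260,225) and the handle at (295,215).

Run:
```python
from h import *
c=read_camera("top")
P=cloud(c);ok=c["depth"]>0
roi=np.zeros(ok.shape,bool);roi[130:240,220:365]=1
z=P[...,2]
def show(n,m):
    p=P[m];print(n,m.sum(),p.mean(0).round(4) if m.sum() else'',np.median(p,0).round(4) if m.sum() else '')
print(np.histogram(z[roi&ok],bins=np.arange(-.01,.16,.01)))
m=(roi&ok&(z>.108)&(z<.13)).astype(np.uint8)
def big(m):
    n,l,s,_=cv2.connectedComponentsWithStats(m.astype(np.uint8));print(s[1:][:6].tolist());k=1+s[1:,4].argmax();return l==k
b=big(m);show("lid",b);cc=cv2.findContours(b.astype(np.uint8),0,1)[0][0];(u,v),r=cv2.minEnclosingCircle(cc);L=onz(c,(u,v),.112);print("lid circ",u,v,r,L)
q=roi.copy();q[:,283:]=0
h=big(q&ok&(z>.088)&(z<.105));show("handle",h)
rc=cv2.minAreaRect(P[h][:,:2].astype(np.float32)*1000);print(rc)
# base plate rectangle: everything in roi above 5mm, z<.02
g=roi&ok&(z>.004)&(z<.06);g=big(g);pp=P[g][:,:2].astype(np.float32)*1000;r=cv2.minAreaRect(pp);print("base",r,cv2.boxPoints(r))
im=cv2.resize(c["color"][120:240,210:370],None,fx=5,fy=5,interpolation=cv2.INTER_CUBIC);im=np.clip(im.astype(float)*1.7,0,255).astype(np.uint8)
cv2.imwrite("pics/crop.png",im[:,:,::-1])
```

```text
(array([5488, 6249, 1402,  138,  118,  731,  897,   74,  135,   19,   85,
        130,  419,    0,    0,    0]), array([-0.01,  0.  ,  0.01,  0.02,  0.03,  0.04,  0.05,  0.06,  0.07,
        0.08,  0.09,  0.1 ,  0.11,  0.12,  0.13,  0.14,  0.15]))
[[287, 157, 27, 26, 497]]
lid 497 [ 0.5895 -0.051   0.1121] [ 0.5901 -0.0515  0.1121]
lid circ 299.9934997558594 169.66883850097656 13.010815620422363 [ 0.58930189 -0.0516282   0.112     ]
[[254, 184, 12, 10, 85]]
handle 85 [0.5511 0.0394 0.0966] [0.551  0.0403 0.0964]
((551.9466552734375, 39.725791931152344), (16.109107971191406, 27.195327758789062), 24.736997604370117)
[[229, 131, 1, 1, 1], [234, 130, 2, 1, 2], [246, 130, 1, 1, 1], [253, 130, 1, 1, 1], [256, 131, 1, 1, 1], [271, 130, 1, 1, 1]]
base ((574.3450317382812, -22.741165161132812), (148.92181396484375, 270.15435791015625), 20.94333267211914) [[ 456.52084   76.79642]
 [ 553.086   -175.51001]
 [ 692.1692  -122.27875]
 [ 595.60406  130.02768]]
```

View pics/crop.png

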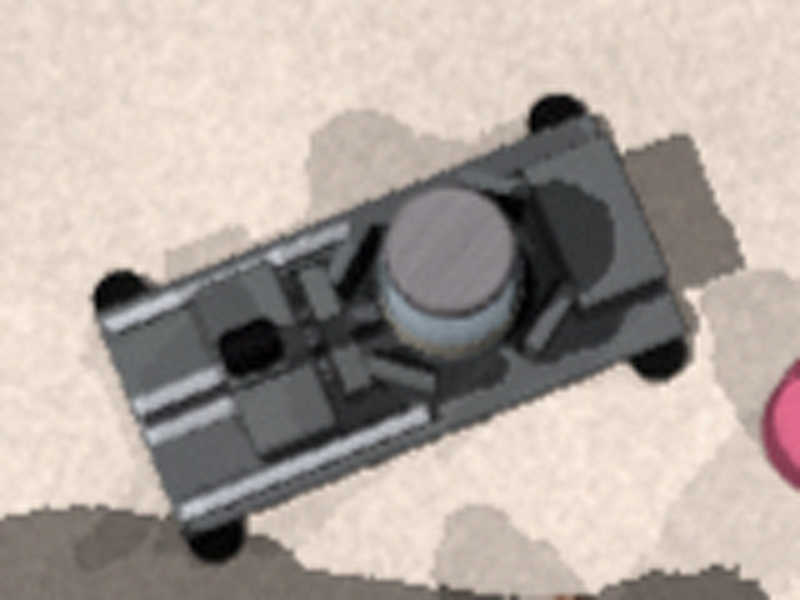

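The crop shows the plate corners at about (105,320), (600,120), (690,335) and (190,530), the handle top at (252,347) and the lid centre at (450,250). I'll work out the clamp's axis and the first move.

```bash
cat >> h.py <<'E'
from scipy.spatial.transform import Rotation as R
def shift(tgt,ydeg=None,s=None):
    s=s or read_state();q=s["eef_rot"];M=R.from_quat([q[1],q[2],q[3],q[0]]).as_matrix()
    d=M.T@(np.array(tgt)-s["tcp_pos"])*1000
    a=np.degrees(np.arctan2(M[1,1],M[0,1]));sp=None if ydeg is None else -((ydeg-a+90)%180-90)
    return d.round(1),"yang",round(a,1),"spin",sp,"z",M[:,2].round(3)
E
python3 - <<'E'
from h import *
c=read_camera("top")
pt=[onz(c,(u/5+210,v/5+120),.01) for u,v in((105,320),(600,120),(690,335),(190,530))]
for p in pt: print(p.round(4))
mid=lambda a,b:(pt[a]+pt[b])/2
A,B=mid(0,3),mid(1,2);d=A-B;print(np.linalg.norm(d),"psi",np.degrees(np.arctan2(-d[0],d[1])))
for a,b in((0,1),(3,2)):
    e=pt[a]-pt[b];print(np.degrees(np.arctan2(-e[0],e[1])),np.linalg.norm(e))
e=d/np.linalg.norm(d);O=B+e*.087;O2=A-e*.175;print("origin",O,O2)
X=np.array([e[1],-e[0],0])
for n,p in(("lid",[.5893,-.0516,0]),("handle",[.552,.0397,0])):
    w=np.array(p)-(O+O2)/2;print(n,w@X,w@e)
print(shift([.552,.0397,.16],21.5))
E
```

```text
[0.5795 0.1147 0.01  ]
[ 0.6763 -0.1259  0.01  ]
[ 0.5694 -0.167   0.01  ]
[0.4769 0.0728 0.01  ]
0.25814832768064455 psi 21.516294786352326
21.933217689320145 0.2592996625398045
21.09565879783644 0.2570107838259294
origin [ 0.5909401  -0.06550331  0.01      ] [ 0.59235276 -0.06908657  0.01      ]
lid 0.003573451066839462 0.015461805124101327
handle 0.002358484452468323 0.11407977435956046
(array([-485.5, -384. ,   30.1]), 'yang', np.float64(65.4), 'spin', np.float64(43.9276262745132), 'z', array([-0.   , -0.001, -1.   ]))
```

carry_out(rows=[{"dx": -32,"dy": -25,"dz": 2,"spin": 3,"hand": 100},{"dx": -64,"dy": -50,"dz": 4,"spin": 6},{"dx": -96,"dy": -76,"dz": 6,"spin": 9},{"dx": -128,"dy": -101,"dz": 8,"spin": 12},{"dx": -160,"dy": -127,"dz": 8,"spin": 15},{"dx": -192,"dy": -152,"dz": 8,"spin": 18},{"dx": -224,"dy": -177,"dz": 8,"spin": 21},{"dx": -256,"dy": -203,"dz": 8,"spin": 24},{"dx": -288,"dy": -228,"dz": 8,"spin": 27},{"dx": -320,"dy": -253,"dz": 8,"spin": 30},{"dx": -352,"dy": -279,"dz": 8,"spin": 33},{"dx": -384,"dy": -304,"dz": 8,"spin": 36},{"dx": -416,"dy": -330,"dz": 10,"spin": 39},{"dx": -448,"dy": -355,"dz": 15,"spin": 42},{"dx": -485,"dy": -384,"dz": 20,"spin": 44},{"dx": -485,"dy": -384,"dz": 20,"spin": 44},{"dx": -485,"dy": -384,"dz": 20,"spin": 44}])

```text
$.rows[1]: bad value
```

Run:
```python
from h import *
c=read_camera("wrist");save(c,"w1.png");s=read_state();print(s["t"],s["tcp_pos"],s["qpos"],s["force"])
P=cloud(c);z=P[...,2];dark=c["color"].max(-1)<60
m=(z>.088)&(z<.105)&(c["depth"]>0)&(np.linalg.norm(P[...,:2]-[.552,.04],axis=-1)<.04)
print(m.sum(),np.median(P[m],0),cv2.minAreaRect(P[m][:,:2].astype(np.float32)*1000))
print(shift([.552,.0397,.078],21.5))
```

```text
0.25 [0.27020536 0.59089339 0.1897304 ] [-1.18501443  0.46796335 -0.01159263  1.60308869  0.00603487  1.07136135
 -0.05627873] [ 0.28395153 -0.17283553 -0.06807806]
0 [nan nan nan] ((0.0, 0.0), (0.0, 0.0), 0.0)
(array([-485.5, -384. ,  112.1]), 'yang', np.float64(65.4), 'spin', np.float64(43.930433311046855), 'z', array([-0.   , -0.001, -1.   ]))
  return _methods._mean(a, axis=axis, dtype=dtype,
  ret = um.true_divide(
```

View pics/w1.png

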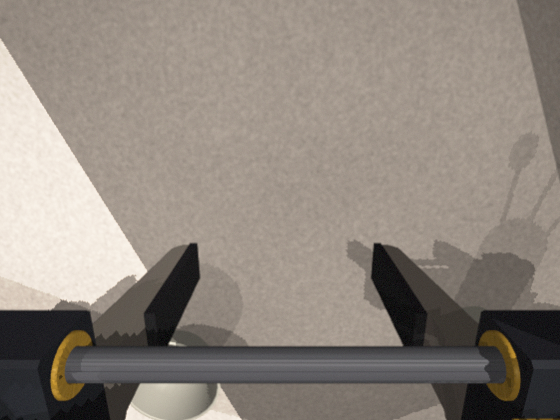

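The call was refused because every row must give "hand", so the arm hasn't moved. The wrist picture only shows the start pose, with the fingertips at (195,245) and (375,245). I'll send it again with "hand" in each row.

carry_out(rows=[{"dx": -32,"dy": -25,"dz": 2,"spin": 3,"hand": 100},{"dx": -64,"dy": -50,"dz": 4,"spin": 6,"hand": 100},{"dx": -96,"dy": -76,"dz": 6,"spin": 9,"hand": 100},{"dx": -128,"dy": -101,"dz": 8,"spin": 12,"hand": 100},{"dx": -160,"dy": -127,"dz": 8,"spin": 15,"hand": 100},{"dx": -192,"dy": -152,"dz": 8,"spin": 18,"hand": 100},{"dx": -224,"dy": -177,"dz": 8,"spin": 21,"hand": 100},{"dx": -256,"dy": -203,"dz": 8,"spin": 24,"hand": 100},{"dx": -288,"dy": -228,"dz": 8,"spin": 27,"hand": 100},{"dx": -320,"dy": -253,"dz": 8,"spin": 30,"hand": 100},{"dx": -352,"dy": -279,"dz": 8,"spin": 33,"hand": 100},{"dx": -384,"dy": -304,"dz": 8,"spin": 36,"hand": 100},{"dx": -416,"dy": -330,"dz": 10,"spin": 39,"hand": 100},{"dx": -448,"dy": -355,"dz": 15,"spin": 42,"hand": 100},{"dx": -485,"dy": -384,"dz": 20,"spin": 44,"hand": 100},{"dx": -485,"dy": -384,"dz": 20,"spin": 44,"hand": 100},{"dx": -485,"dy": -384,"dz": 20,"spin": 44,"hand": 100}])

```text
t: 1.67
tcp_pos: [0.5523, 0.0367, 0.1699]
eef_rot: [0.0, 0.566, 0.825, -0.001]
force: [0.1, 0.1, -1.1]
gripper_width: 0.0918
finger_force: 0.0
```

Run:
```python
from h import *
c=read_camera("wrist");save(c,"w2.png");s=read_state();print(s["t"],s["tcp_pos"],s["qpos"],s["force"])
P=cloud(c);z=P[...,2]
m=(z>.088)&(z<.105)&(c["depth"]>0)&(np.linalg.norm(P[...,:2]-[.552,.04],axis=-1)<.04)
if m.any(): print(m.sum(),np.median(P[m],0),cv2.minAreaRect(P[m][:,:2].astype(np.float32)*1000))
print(shift([.552,.0397,.078],21.5))
```

```text
1.7167 [0.55161479 0.03940628 0.16988792] [-0.44097019  0.33415239  0.37996005  1.88330342 -0.14973047  0.95240965
  0.37896078] [0.32676795 0.05117262 0.01913711]
656 [0.55214229 0.04290803 0.09719919] ((552.5670776367188, 41.796630859375), (15.975950241088867, 27.073097229003906), 23.515548706054688)
(array([ 0.1,  0.5, 91.9]), 'yang', np.float64(21.3), 'spin', np.float64(-0.19468205191860477), 'z', array([-0.001, -0.   , -1.   ]))
```

View pics/w2.png

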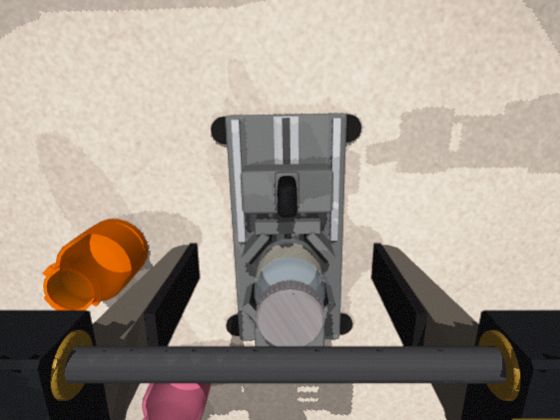

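The handle sits at (287,195), midway between the fingers, and the clamp axis runs vertically in the picture, so the alignment is good. I'll go down and grip.

carry_out(rows=[{"dx": 1,"dz": 25,"hand": 80},{"dx": 1,"dz": 50,"hand": 70},{"dx": 1,"dz": 75,"hand": 60},{"dx": 1,"dz": 90,"hand": 50},{"dx": 1,"dz": 90,"hand": 30},{"dx": 1,"dz": 90,"hand": 0},{"dx": 1,"dz": 90,"hand": 0},{"dx": 1,"dz": 90,"hand": 0},{"dx": 1,"dz": 90,"hand": 0},{"dx": 1,"dz": 90,"hand": 0},{"dx": 1,"dz": 90,"hand": 0},{"dx": 1,"dz": 90,"hand": 0},{"dx": 1,"dz": 90,"hand": 0}], grip_force=50)

```text
$.rows[0]: bad value
```

carry_out(rows=[{"dx": 1,"dy": 0,"dz": 25,"spin": 0,"hand": 80},{"dx": 1,"dy": 0,"dz": 50,"spin": 0,"hand": 70},{"dx": 1,"dy": 0,"dz": 75,"spin": 0,"hand": 60},{"dx": 1,"dy": 0,"dz": 90,"spin": 0,"hand": 50},{"dx": 1,"dy": 0,"dz": 90,"spin": 0,"hand": 30},{"dx": 1,"dy": 0,"dz": 90,"spin": 0,"hand": 0},{"dx": 1,"dy": 0,"dz": 90,"spin": 0,"hand": 0},{"dx": 1,"dy": 0,"dz": 90,"spin": 0,"hand": 0},{"dx": 1,"dy": 0,"dz": 90,"spin": 0,"hand": 0},{"dx": 1,"dy": 0,"dz": 90,"spin": 0,"hand": 0},{"dx": 1,"dy": 0,"dz": 90,"spin": 0,"hand": 0},{"dx": 1,"dy": 0,"dz": 90,"spin": 0,"hand": 0}], grip_force=50)

```text
t: 2.72
tcp_pos: [0.5515, 0.0412, 0.0806]
eef_rot: [0.0, 0.563, 0.826, 0.0]
force: [-0.6, 1.0, -0.2]
gripper_width: 0.0137
finger_force: 0.0
```

carry_out(rows=[{"dx": 0,"dy": 0,"dz": 0,"spin": 0,"hand": 0},{"dx": 0,"dy": 0,"dz": 0,"spin": 0,"hand": 0},{"dx": 0,"dy": 0,"dz": 0,"spin": 0,"hand": 0}])

```text
t: 2.97
tcp_pos: [0.5513, 0.0411, 0.0802]
eef_rot: [-0.0, 0.563, 0.826, -0.0]
force: [0.3, -0.5, 0.2]
gripper_width: 0.0006
finger_force: 0.0
```

Run:
```python
from h import *
s=read_state();print(s)
c=read_camera("scene");cv2.imwrite("pics/s2.png",cv2.resize(c["color"][120:300,180:380],None,fx=3,fy=3)[:,:,::-1])
```

```text
{'t': 2.9667, 'qpos': array([-0.40825289,  0.45765879,  0.34375349,  1.94909887, -0.21557749,
        0.77001111,  0.43231785]), 'qvel': array([ 0.00075627,  0.00230122, -0.00048067, -0.00152036, -0.00012771,
        0.00125005, -0.00025595]), 'joint_efforts': array([-2.72013320e-03, -4.43075931e+01,  3.97247985e+00, -1.88867068e+01,
       -3.54346877e-02,  4.62371903e-02, -1.21301296e-04]), 'tcp_pos': array([0.55130757, 0.04111584, 0.0801857 ]), 'eef_rot': array([-9.06954075e-06,  5.63356222e-01,  8.26214117e-01, -7.80745850e-06]), 'force': array([ 0.29162024, -0.54065802,  0.2154242 ]), 'torque': array([-0.03962831,  0.00205263, -0.00793626]), 'finger_force': 0.0, 'gripper_width': 0.0006143110235459963}
```

View pics/s2.png

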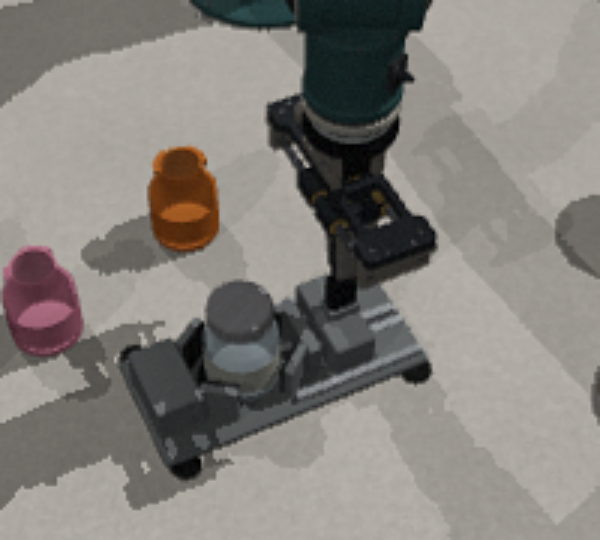

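The handle at (342,290) is in line with the fingers, but the opening reads 0.6 mm, so they seem to have closed off it. I'll check with the depth image and the wrist view.

Run:
```python
from h import *
s=read_state();e=np.array([-.367,.930,0]);X=np.array([.930,.367,0])
for n in("scene","wrist","top"):
    c=read_camera(n);P=cloud(c);z=P[...,2];d=P-s["tcp_pos"]
    m=(c["depth"]>0)&(np.abs(d@e)<.08)&(np.abs(d@X)<.04)&(z>.03)
    for lo,hi in((.04,.062),(.062,.07),(.07,.085),(.085,.1),(.1,.12)):
        k=m&(z>lo)&(z<hi)
        if k.sum()>3: print(n,lo,k.sum(),"e",np.percentile(d[k]@e*1000,[2,50,98]).round(),"X",np.percentile(d[k]@X*1000,[2,50,98]).round(),c["color"][k].mean(0).round())
    if n=="wrist":
        save(c,"w3.png")
        for p in(s["tcp_pos"],s["tcp_pos"]+[0,0,-.014]):
            q=c["world_to_cam"]@np.append(p,1);print((c["mtx"]@(q[:3]/q[2]))[:2],q[2])
```

```text
scene 0.04 470 e [-75. -24.  11.] X [-37.  12.  39.] [75. 78. 78.]
scene 0.062 27 e [-77.  -8.  10.] X [-3.  9. 28.] [34. 36. 37.]
scene 0.07 53 e [-79. -14.   9.] X [-0. 10. 27.] [34. 37. 39.]
scene 0.085 52 e [-77.  -8.   9.] X [-4.  7. 22.] [15. 15. 16.]
scene 0.1 57 e [-80. -73.   4.] X [-11.   8.  22.] [63. 61. 61.]
wrist 0.04 5846 e [-59.  -1.  15.] X [-39.   1.  39.] [108. 110. 109.]
wrist 0.062 102 e [ 9. 13. 14.] X [-7.  1.  9.] [36. 36. 37.]
wrist 0.07 238 e [-72.  13.  14.] X [-6.  1.  8.] [25. 25. 26.]
wrist 0.085 471 e [ 6. 11. 14.] X [-6.  1.  9.] [21. 21. 22.]
wrist 0.1 851 e [-80.   9.  11.] X [-11.   0.  13.] [82. 76. 73.]
[284.61748203 242.10541941] 0.2102228542986171
[284.64642175 233.48837465] 0.22362059271645718
top 0.04 381 e [-76. -46.   7.] X [-37. -18.  37.] [55. 57. 57.]
top 0.062 5 e [-73. -69. -67.] X [-16.  -9.  -2.] [80. 86. 90.]
top 0.07 54 e [-79. -72. -67.] X [-22.  -6.  23.] [85. 91. 96.]
top 0.1 59 e [-80. -76. -72.] X [-15.   0.  19.] [52. 51. 53.]
```

View pics/w3.png

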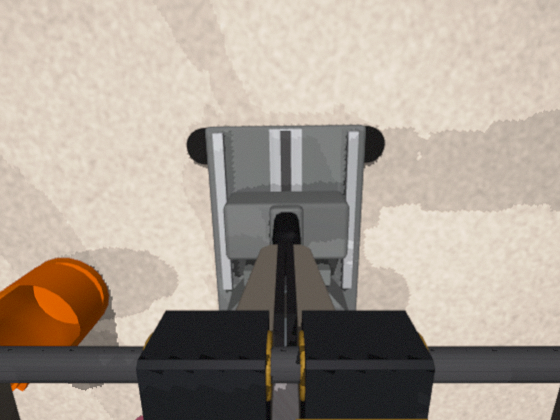

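The handle spans about ±14 mm about the TCP and shows at (287,225), between the fingers, so the opening reading is in doubt. I'll pull back gently by 6 mm and read the force to test the hold.

carry_out(rows=[{"dx": -2,"dy": 0,"dz": 0,"spin": 0,"hand": 0},{"dx": -4,"dy": 0,"dz": 0,"spin": 0,"hand": 0},{"dx": -6,"dy": 0,"dz": 0,"spin": 0,"hand": 0},{"dx": -6,"dy": 0,"dz": 0,"spin": 0,"hand": 0}], grip_force=50)

```text
t: 3.5
tcp_pos: [0.5537, 0.0349, 0.0802]
eef_rot: [0.0, 0.564, 0.826, -0.0]
force: [0.7, -0.5, 0.7]
gripper_width: 0.0001
finger_force: 0.0
```

```bash
cat > chk.py <<'E'
from h import *
s=read_state();e=np.array([-.367,.930,0]);X=np.array([.930,.367,0]);O=np.array([.5916,-.0673,0])
print(s["t"],"tcp e,X",((s["tcp_pos"]-O)@e*1000).round(1),((s["tcp_pos"]-O)@X*1000).round(1),s["tcp_pos"],"F e,X,z",(s["force"]@e).round(1),(s["force"]@X).round(1),s["force"][2].round(1),"tq",s["torque"].round(2),"w",s["gripper_width"],s["finger_force"])
c=read_camera("top");P=cloud(c);z=P[...,2];ok=c["depth"]>0;d=P-O;a=d@e;x=d@X
k=ok&(z>.108)&(z<.13)&(np.hypot(a,x)<.06)
if k.sum()>100:
    (u,v),r=cv2.minEnclosingCircle(cv2.findContours(k.astype(np.uint8),0,1)[0][0]);L=onz(c,(u,v),.112)-O;print("lid e,X",L@e,L@X,k.sum())
c=read_camera("wrist");P=cloud(c);z=P[...,2];ok=c["depth"]>0;d=P-O;a=d@e;x=d@X
k=ok&(z>.085)&(z<.1)&(a>.09)&(a<.16)&(abs(x)<.02)
if k.any():print("handle back e",np.percentile(a[k],98),x[k].min(),x[k].max())
k=ok&(z>.044)&(z<.056)&(a>.06)&(a<.2)&(abs(x)<.05)
print("carriage back e",np.percentile(a[k],[98,99.5]))
E
python3 chk.py
```

```text
3.5 tcp e,X 109.0 2.3 [0.55372391 0.03491552 0.0802456 ] F e,X,z -0.7 0.5 0.7 tq [-0.02  0.01 -0.03] w 0.00010582091529678499 0.0
lid e,X 0.01574460150780667 0.003249571617249313 500
handle back e 0.12898148420773406 -0.00458840929734041 0.011473724063406505
carriage back e [0.13090779 0.1312317 ]
```

Run:
```python
from h import *
s=read_state();q=s["eef_rot"];M=R.from_quat([q[1],q[2],q[3],q[0]]).as_matrix()
c=read_camera("wrist");P=cloud(c);D=(P-s["tcp_pos"])@M*1000
print(c["mtx"][0,0])
for v in range(215,345,10):
    print(v,[(u,D[v,u].round(0).astype(int).tolist(),c["color"][v,u].tolist()) for u in(250,265,285,305)])
q=np.linalg.inv(c["world_to_cam"]);print("cam in tool",(M.T@(q[:3,3]-s["tcp_pos"])*1000).round(1),(M.T@q[:3,:3]).round(2).tolist())
```

```text
351.9645017296875
215 [(250, [7, -23, 31], [126, 126, 128]), (265, [7, -13, 30], [118, 119, 118]), (285, [19, 0, -7], [7, 14, 16]), (305, [7, 14, 29], [106, 107, 107])]
225 [(250, [0, -23, 29], [125, 126, 126]), (265, [0, -13, 30], [123, 124, 122]), (285, [17, 0, -17], [30, 30, 35]), (305, [0, 14, 29], [108, 110, 108])]
235 [(250, [-7, -24, 30], [115, 116, 114]), (265, [-8, -14, 30], [114, 115, 115]), (285, [11, 0, -17], [18, 24, 23]), (305, [-7, 14, 29], [105, 105, 105])]
245 [(250, [-15, -24, 30], [113, 112, 112]), (265, [-15, -14, 31], [111, 111, 113]), (285, [10, 0, -28], [27, 25, 25]), (305, [-15, 14, 31], [122, 123, 122])]
255 [(250, [-29, -26, 45], [42, 40, 40]), (265, [9, -10, -37], [102, 94, 85]), (285, [10, 0, -40], [23, 21, 24]), (305, [10, 10, -39], [103, 97, 85])]
265 [(250, [-31, -25, 32], [115, 116, 114]), (265, [10, -9, -50], [102, 93, 85]), (285, [10, 0, -51], [26, 23, 26]), (305, [10, 9, -51], [102, 94, 86])]
275 [(250, [10, -15, -60], [87, 83, 77]), (265, [11, -8, -61], [102, 95, 85]), (285, [10, 0, -60], [47, 45, 49]), (305, [11, 9, -61], [98, 90, 79])]
285 [(250,
[... 281 characters left out ...]
82])]
305 [(250, [11, -12, -84], [104, 96, 86]), (265, [11, -7, -84], [102, 94, 85]), (285, [2, 0, -70], [50, 46, 47]), (305, [11, 7, -83], [101, 93, 84])]
315 [(250, [32, -8, -120], [27, 28, 32]), (265, [31, -5, -120], [25, 24, 27]), (285, [-1, 0, -72], [85, 92, 93]), (305, [31, 5, -120], [28, 31, 32])]
325 [(250, [32, -8, -124], [30, 30, 32]), (265, [32, -4, -124], [23, 25, 26]), (285, [-7, 0, -71], [92, 97, 100]), (305, [32, 5, -124], [24, 30, 35])]
335 [(250, [31, -8, -128], [31, 33, 33]), (265, [32, -4, -128], [24, 25, 31]), (285, [-65, 0, 0], [93, 95, 101]), (305, [32, 5, -128], [26, 26, 28])]
cam in tool [  82.2    0.2 -194.7] [[0.0, -0.96, -0.29], [1.0, 0.0, 0.0], [0.0, -0.29, 0.96]]
```

The wrist depth image puts the visible fingertips about 24 mm behind the reported TCP, not 14 mm ahead of it. They are therefore closed just above the handle (about z 0.104), which fits the zero force. I'll open, go down about 20 mm and check again.

carry_out(rows=[{"dx": 5,"dy": 0,"dz": -8,"spin": 0,"hand": 60},{"dx": 5,"dy": 0,"dz": -8,"spin": 0,"hand": 60},{"dx": 5,"dy": 0,"dz": -8,"spin": 0,"hand": 60},{"dx": 5,"dy": 0,"dz": -8,"spin": 0,"hand": 60},{"dx": 5,"dy": 0,"dz": -8,"spin": 0,"hand": 60},{"dx": 5,"dy": 0,"dz": 5,"spin": 0,"hand": 60},{"dx": 5,"dy": 0,"dz": 12,"spin": 0,"hand": 60},{"dx": 5,"dy": 0,"dz": 18,"spin": 0,"hand": 60},{"dx": 5,"dy": 0,"dz": 18,"spin": 0,"hand": 60}], grip_force=50)

```text
t: 4.4
tcp_pos: [0.5505, 0.0401, 0.0608]
eef_rot: [-0.001, 0.563, 0.826, -0.001]
force: [0.2, 0.4, -0.1]
gripper_width: 0.0548
finger_force: 0.0
```

```bash
python3 chk.py
python3 - <<'E'
from h import *
c=read_camera("wrist");save(c,"w4.png")
s=read_state();q=s["eef_rot"];M=R.from_quat([q[1],q[2],q[3],q[0]]).as_matrix();D=(cloud(c)-s["tcp_pos"])@M*1000
b=(c["depth"]>0)&(D[...,0]<14)&(D[...,0]>6)&(abs(D[...,1])>8)&(abs(D[...,1])<50)
for lo in range(-70,30,8): print(lo,[(k.sum(),np.percentile(D[k][:,1],[5,50,95]).round() if k.sum() else '') for k in(b&(D[...,2]>lo)&(D[...,2]<lo+8)&(D[...,1]*g>0) for g in(1,-1))])
E
```

```text
4.4 tcp e,X 114.9 1.2 [0.55051562 0.04008769 0.06076124] F e,X,z 0.3 0.3 -0.1 tq [-0.09  0.01 -0.02] w 0.0548428023653197 0.0
lid e,X 0.015599281134783856 0.003509079225712602 495
handle back e 0.128913665715103 -0.004625103971198183 0.011337038272923356
carriage back e [0.13087288 0.131272  ]
-70 [(np.int64(390), array([28., 34., 42.])), (np.int64(395), array([-42., -34., -27.]))]
-62 [(np.int64(320), array([28., 34., 42.])), (np.int64(324), array([-41., -34., -27.]))]
-54 [(np.int64(264), array([28., 34., 41.])), (np.int64(258), array([-41., -33., -27.]))]
-46 [(np.int64(215), array([28., 33., 40.])), (np.int64(218), array([-40., -33., -27.]))]
-38 [(np.int64(192), array([ 9., 33., 40.])), (np.int64(181), array([-39., -33., -27.]))]
-30 [(np.int64(117), array([ 9., 31., 38.])), (np.int64(106), array([-38., -31., -27.]))]
-22 [(np.int64(6), array([8., 8., 9.])), (np.int64(0), '')]
-14 [(np.int64(6), array([8., 9., 9.])), (np.int64(0), '')]
-6 [(np.int64(47), array([ 8.,  9., 11.])), (np.int64(18), array([-9., -8., -8.]))]
2 [(np.int64(35), array([ 9., 11., 12.])), (np.int64(21), array([-10., -10.,  -8.]))]
10 [(np.int64(611), array([14., 28., 42.])), (np.int64(615), array([-40., -26., -12.]))]
18 [(np.int64(0), ''), (np.int64(0), '')]
26 [(np.int64(0), ''), (np.int64(0), '')]
```

View pics/w4.png

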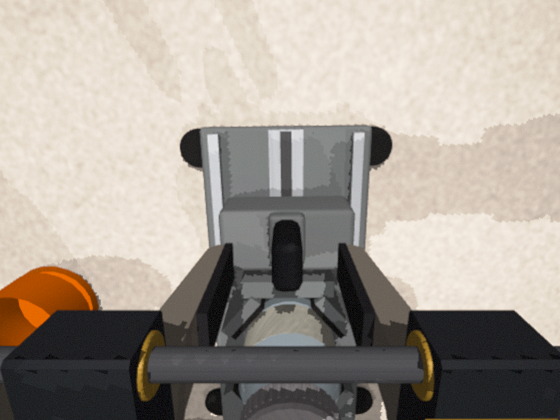

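The picture confirms that the fingertips end at tool z ≈ -23, at (233,245) and (338,245), with the handle between them at (287,255). I'll go down 18 mm more and close.

carry_out(rows=[{"dx": 0,"dy": 2,"dz": 6,"spin": 0,"hand": 60},{"dx": 0,"dy": 2,"dz": 12,"spin": 0,"hand": 60},{"dx": 0,"dy": 2,"dz": 18,"spin": 0,"hand": 40},{"dx": 0,"dy": 2,"dz": 18,"spin": 0,"hand": 0},{"dx": 0,"dy": 2,"dz": 18,"spin": 0,"hand": 0},{"dx": 0,"dy": 2,"dz": 18,"spin": 0,"hand": 0},{"dx": 0,"dy": 2,"dz": 18,"spin": 0,"hand": 0},{"dx": 0,"dy": 2,"dz": 18,"spin": 0,"hand": 0}], grip_force=50)

```text
t: 5.22
tcp_pos: [0.5529, 0.0407, 0.0443]
eef_rot: [-0.0, 0.563, 0.826, -0.0]
force: [-8.7, -5.2, 6.5]
gripper_width: 0.0173
finger_force: 4.5
```

carry_out(rows=[{"dx": 0,"dy": -1,"dz": -1,"spin": 0,"hand": 0},{"dx": 0,"dy": -1,"dz": -1,"spin": 0,"hand": 0},{"dx": 0,"dy": -1,"dz": -1,"spin": 0,"hand": 0}])

```text
t: 5.47
tcp_pos: [0.5524, 0.0404, 0.0444]
eef_rot: [0.0, 0.563, 0.826, -0.0]
force: [3.5, -1.4, -13.7]
gripper_width: 0.0156
finger_force: 50.0
```

```bash
python3 chk.py
```

```text
5.4667 tcp e,X 114.6 3.1 [0.55239032 0.04040002 0.04443189] F e,X,z -2.6 2.7 -13.7 tq [-0.25 -0.61  0.37] w 0.015630877822370878 49.98665392398834
lid e,X 0.015563583343936442 0.0037530140970977103 501
handle back e 0.12890148423039768 -0.019178308657919307 0.019958265104557796
carriage back e [0.13104073 0.13127722]
```

carry_out(rows=[{"dx": -2,"dy": 0,"dz": 0.6,"spin": 0,"hand": 0},{"dx": -5,"dy": 0,"dz": 0.6,"spin": 0,"hand": 0},{"dx": -8,"dy": 0,"dz": 0.6,"spin": 0,"hand": 0},{"dx": -11,"dy": 0,"dz": 0.6,"spin": 0,"hand": 0},{"dx": -14,"dy": 0,"dz": 0.6,"spin": 0,"hand": 0},{"dx": -17,"dy": 0,"dz": 0.6,"spin": 0,"hand": 0},{"dx": -20,"dy": 0,"dz": 0.6,"spin": 0,"hand": 0},{"dx": -22,"dy": 0,"dz": 0.6,"spin": 0,"hand": 0},{"dx": -22,"dy": 0,"dz": 0.6,"spin": 0,"hand": 0}])

```text
t: 6.32
tcp_pos: [0.5587, 0.0246, 0.0444]
eef_rot: [-0.003, 0.562, 0.827, 0.001]
force: [-2.9, 7.9, -6.1]
gripper_width: 0.0157
finger_force: 50.0
```

```bash
python3 chk.py
```

```text
6.3167 tcp e,X 97.5 3.1 [0.55872335 0.02458774 0.0443855 ] F e,X,z 8.5 0.2 -6.1 tq [1.53 0.42 0.29] w 0.015728599724727135 49.97267961502075
lid e,X 0.011196020192975869 0.002872579272519618 505
handle back e 0.11173259333641242 -0.018910237270171902 0.01994225980744675
carriage back e [0.11385593 0.11409002]
```

carry_out(rows=[{"dx": -3,"dy": 0,"dz": 0,"spin": 0,"hand": 0},{"dx": -6,"dy": 0,"dz": 0,"spin": 0,"hand": 0},{"dx": -9,"dy": 0,"dz": 0,"spin": 0,"hand": 0},{"dx": -11,"dy": 0,"dz": 0,"spin": 0,"hand": 0},{"dx": -11,"dy": 0,"dz": 0,"spin": 0,"hand": 0}])

```text
t: 6.83
tcp_pos: [0.5626, 0.0152, 0.0444]
eef_rot: [-0.004, 0.562, 0.827, 0.001]
force: [-3.7, 11.2, -5.2]
gripper_width: 0.0155
finger_force: 50.0
```

```bash
python3 chk.py
```

```text
6.8333 tcp e,X 87.3 3.3 [0.5625607  0.01516407 0.04440213] F e,X,z 11.8 0.7 -5.2 tq [1.82 0.53 0.24] w 0.015526748429306089 49.97164785861969
lid e,X 0.0035663755906596302 0.0030728926246367055 497
handle back e 0.10159381621270934 -0.01893981715806586 0.01999940400888897
carriage back e [0.10367739 0.10391125]
```

carry_out(rows=[{"dx": -2,"dy": 0,"dz": 0,"spin": 0,"hand": 0},{"dx": -4,"dy": 0,"dz": 0,"spin": 0,"hand": 0},{"dx": -5,"dy": 0,"dz": 0,"spin": 0,"hand": 0},{"dx": -5,"dy": 0,"dz": 0,"spin": 0,"hand": 0}])

```text
t: 7.27
tcp_pos: [0.5635, 0.0128, 0.0444]
eef_rot: [-0.005, 0.561, 0.828, 0.002]
force: [-7.0, 15.1, -2.0]
gripper_width: 0.0156
finger_force: 50.0
```

```bash
python3 chk.py
```

```text
7.2667 tcp e,X 84.8 3.2 [0.56348695 0.01277026 0.04440428] F e,X,z 16.6 -1.0 -2.0 tq [2.68 0.92 0.22] w 0.015605322118577718 49.97620761394501
lid e,X 0.0036162697267946406 0.002895617144113053 497
handle back e 0.0990380017397865 -0.018621453598482485 0.019958256245780837
carriage back e [0.10105961 0.10135477]
```

carry_out(rows=[{"dx": -2,"dy": 0,"dz": 0,"spin": 0,"hand": 0},{"dx": -4,"dy": 0,"dz": 0,"spin": 0,"hand": 0},{"dx": -4,"dy": 0,"dz": 0,"spin": 0,"hand": 0},{"dx": -4,"dy": 0,"dz": 0,"spin": 0,"hand": 0}])

```text
t: 7.7
tcp_pos: [0.5643, 0.0106, 0.0444]
eef_rot: [-0.006, 0.561, 0.828, 0.002]
force: [-7.6, 18.6, -0.9]
gripper_width: 0.0157
finger_force: 50.0
```

```bash
python3 chk.py
```

```text
7.7 tcp e,X 82.5 3.2 [0.56434546 0.01061453 0.04438686] F e,X,z 20.1 -0.3 -0.9 tq [3.44 1.26 0.2 ] w 0.015692078825644693 49.987850189208984
lid e,X 0.003718507696325188 0.0027075588504904087 502
handle back e 0.09670326366182 -0.018700089306853795 0.01999832407325468
carriage back e [0.09878541 0.09906475]
```

The jar is home: the lid has stopped moving at e 3.7 mm and the push is 20 N. I'll relax the push, open and rise.

carry_out(rows=[{"dx": 4,"dy": 0,"dz": 0,"spin": 0,"hand": 0},{"dx": 8,"dy": 0,"dz": 0,"spin": 0,"hand": 0},{"dx": 9,"dy": 0,"dz": 0,"spin": 0,"hand": 40},{"dx": 9,"dy": 0,"dz": 0,"spin": 0,"hand": 60},{"dx": 9,"dy": 0,"dz": 0,"spin": 0,"hand": 60},{"dx": 9,"dy": 0,"dz": 0,"spin": 0,"hand": 60},{"dx": 9,"dy": 0,"dz": 0,"spin": 0,"hand": 60},{"dx": 9,"dy": 0,"dz": -25,"spin": 0,"hand": 80},{"dx": 9,"dy": 0,"dz": -55,"spin": 0,"hand": 100},{"dx": 9,"dy": 0,"dz": -90,"spin": 0,"hand": 100},{"dx": 9,"dy": 0,"dz": -90,"spin": 0,"hand": 100},{"dx": 9,"dy": 0,"dz": -90,"spin": 0,"hand": 100}])

```text
t: 8.8
tcp_pos: [0.5664, 0.0096, 0.1368]
eef_rot: [0.002, 0.564, 0.826, 0.002]
force: [-0.7, -0.4, -0.3]
gripper_width: 0.0799
finger_force: 0.0
```

```bash
python3 chk.py
python3 - <<'E'
from h import *
e=np.array([-.367,.930,0]);X=np.array([.930,.367,0]);O=np.array([.5916,-.0673,0])
c=read_camera("wrist");P=cloud(c);z=P[...,2];m=(c["depth"]>0)&(z>.107)&(z<.122)&(np.hypot(*(P-O)[...,:2].transpose(2,0,1))<.06)
if m.sum()>50:
    p=P[m];k=m.astype(np.uint8);h=np.median(p[:,2]);(cx,cy),r=cv2.minEnclosingCircle((p[:,:2]*1000).astype(np.float32));print("wrist lid",cx,cy,r,h,m.sum())
s=read_state();print(s["qpos"])
L=O+.0037*e+.0030*X;print("lid world",L,shift([L[0],L[1],.13],21.5))
E
```

```text
8.8 tcp e,X 80.7 4.7 [0.56635757 0.00955352 0.13680146] F e,X,z -0.2 -0.8 -0.3 tq [-0.04  0.08 -0.01] w 0.07992106754597791 0.0
lid e,X 0.003570556348920084 0.0028769955741312692 499
handle back e 0.09892533107641412 -0.004094978441821414 0.011672547392727316
carriage back e [0.10074332 0.10113406]
wrist lid 594.0801391601562 -61.298221588134766 29.39630699157715 0.11234763719431955 3646
[-0.37219341  0.40011801  0.37149142  1.88700411 -0.18287609  0.88943777
  0.46227599]
lid world [ 0.5930321 -0.062758   0.       ] (array([-78.2,   0.8,   3.5]), 'yang', np.float64(21.4), 'spin', np.float64(-0.0872624229000678), 'z', array([-0.002, -0.   , -1.   ]))
```

carry_out(rows=[{"dx": -35,"dy": 0,"dz": 0,"spin": 0,"hand": 100},{"dx": -70,"dy": -0.5,"dz": 0,"spin": 0,"hand": 100},{"dx": -76.5,"dy": -0.5,"dz": 10,"spin": 0,"hand": 100},{"dx": -76.5,"dy": -0.5,"dz": 25,"spin": 0,"hand": 100},{"dx": -76.5,"dy": -0.5,"dz": 25,"spin": 0,"hand": 100},{"dx": -76.5,"dy": -0.5,"dz": 25,"spin": 0,"hand": 100}])

```text
t: 9.45
tcp_pos: [0.5906, -0.0612, 0.1076]
eef_rot: [-0.002, 0.563, 0.826, -0.001]
force: [0.4, -0.7, -0.2]
gripper_width: 0.0922
finger_force: 0.0
```

Run:
```python
from h import *
c=read_camera("wrist");save(c,"w5.png");s=read_state();q=s["eef_rot"];M=R.from_quat([q[1],q[2],q[3],q[0]]).as_matrix();P=cloud(c);D=(P-s["tcp_pos"])@M*1000;z=P[...,2]
m=(c["depth"]>0)&(z>.105)&(z<.118)&(np.hypot(D[...,0],D[...,1])<45)&(c["color"].max(-1)>60)
p=D[m];print(s["t"],s["tcp_pos"],s["gripper_width"],m.sum(),[np.percentile(p[:,i],[1,50,99]).round(1) for i in(0,1)],np.median(z[m]),shift([.5938,-.0617,.065],21.5))
```

```text
9.5 [ 0.59139495 -0.06099237  0.1086427 ] 0.0918526601924884 7112 [array([-27.9,   0.7,  26.1]), array([-24.4,   2.3,  29.2])] 0.11234724071871362 (array([-1.6,  2.1, 43.6]), 'yang', np.float64(21.5), 'spin', np.float64(-0.04708936571546474), 'z', array([-0.002,  0.   , -1.   ]))
```

View pics/w5.png

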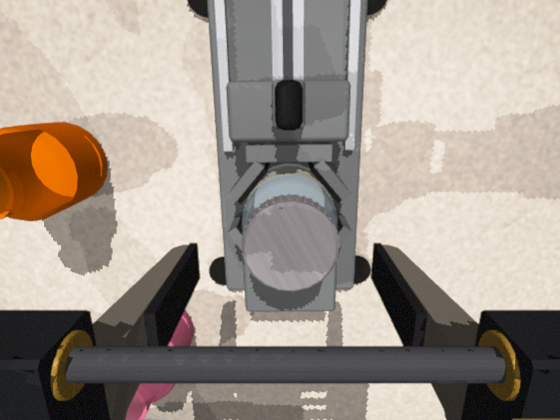

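The lid is at (291,246), between the fingers and 2.4 mm to the +y side. I'll centre on it, go down and grip.

carry_out(rows=[{"dx": -1,"dy": 2.3,"dz": 12,"spin": 0,"hand": 100},{"dx": -1,"dy": 2.3,"dz": 24,"spin": 0,"hand": 100},{"dx": -1,"dy": 2.3,"dz": 34,"spin": 0,"hand": 100},{"dx": -1,"dy": 2.3,"dz": 43.5,"spin": 0,"hand": 90},{"dx": -1,"dy": 2.3,"dz": 43.5,"spin": 0,"hand": 70},{"dx": -1,"dy": 2.3,"dz": 43.5,"spin": 0,"hand": 60},{"dx": -1,"dy": 2.3,"dz": 43.5,"spin": 0,"hand": 30},{"dx": -1,"dy": 2.3,"dz": 43.5,"spin": 0,"hand": 30},{"dx": -1,"dy": 2.3,"dz": 43.5,"spin": 0,"hand": 30}], grip_force=20)

```text
t: 10.25
tcp_pos: [0.5941, -0.0621, 0.0665]
eef_rot: [-0.0, 0.563, 0.826, -0.0]
force: [-2.7, -0.5, 1.9]
gripper_width: 0.0577
finger_force: 20.0
```

```bash
python3 chk.py
```

```text
10.25 tcp e,X 3.9 4.3 [ 0.59411568 -0.0620802   0.06651669] F e,X,z 0.6 -2.7 1.9 tq [-0.33  0.71  0.04] w 0.057690480562514614 20.000083094928414
handle back e 0.09815821354642677 -0.004414036398668915 0.011480777240574185
carriage back e [0.09928068 0.0999436 ]
```

Gripped at 57.7 mm. I'll turn anticlockwise, which is negative spin.

carry_out(rows=[{"dx": 0,"dy": 0,"dz": 0,"spin": 0,"hand": 30},{"dx": 0,"dy": -0.3,"dz": 0,"spin": -3,"hand": 30},{"dx": 0,"dy": -0.3,"dz": 0,"spin": -7,"hand": 30},{"dx": 0,"dy": -0.3,"dz": 0,"spin": -11,"hand": 30},{"dx": 0,"dy": -0.3,"dz": 0,"spin": -15,"hand": 30},{"dx": 0,"dy": -0.3,"dz": 0,"spin": -19,"hand": 30},{"dx": 0,"dy": -0.3,"dz": 0,"spin": -23,"hand": 30},{"dx": 0,"dy": -0.3,"dz": 0,"spin": -27,"hand": 30},{"dx": 0,"dy": -0.3,"dz": 0,"spin": -30,"hand": 30},{"dx": 0,"dy": -0.3,"dz": 0,"spin": -30,"hand": 30}], grip_force=50)

```text
t: 11.18
tcp_pos: [0.5946, -0.0617, 0.0665]
eef_rot: [0.0, 0.33, 0.944, 0.0]
force: [-2.3, -1.3, 3.3]
gripper_width: 0.0575
finger_force: 50.0
```

```bash
python3 chk.py
python3 - <<'E'
from h import *
print(shift([.594,-.062,.0665],21.5),read_state()["qpos"][6])
E
```

```text
11.1833 tcp e,X 4.1 4.9 [ 0.59463905 -0.0616854   0.0664988 ] F e,X,z -0.4 -2.6 3.3 tq [-0.05  0.56  0.21] w 0.05748449592250172 50.00058473087847
handle back e 0.09790428523091962 -0.0045538718099875095 0.01178523504475518
carriage back e [0.09904493 0.09996767]
(array([ 0.3, -0.6, -0.1]), 'yang', np.float64(51.4), 'spin', np.float64(29.881854951715937), 'z', array([ 0.001,  0.   , -1.   ])) 1.0800772651541126
```

carry_out(rows=[{"dx": 0,"dy": 0,"dz": 0,"spin": -4,"hand": 30},{"dx": 0,"dy": 0,"dz": 0,"spin": -8,"hand": 30},{"dx": 0,"dy": 0,"dz": 0,"spin": -12,"hand": 30},{"dx": 0,"dy": 0,"dz": 0,"spin": -16,"hand": 30},{"dx": 0,"dy": 0,"dz": 0,"spin": -20,"hand": 30},{"dx": 0,"dy": 0,"dz": 0,"spin": -24,"hand": 30}], grip_force=50)

```text
t: 11.78
tcp_pos: [0.5943, -0.0616, 0.0665]
eef_rot: [-0.0, 0.126, 0.992, 0.0]
force: [-4.1, 0.1, 6.9]
gripper_width: 0.0572
finger_force: 50.0
```

```bash
python3 chk.py
```

```text
11.7833 tcp e,X 4.3 4.6 [ 0.59432245 -0.06163675  0.06654313] F e,X,z 1.6 -3.7 6.9 tq [-0.01  0.89 -0.31] w 0.057156324488327984 50.001299595460296
handle back e 0.09737063038513824 -0.0048230975174570765 0.010080957930381612
carriage back e [0.09867411 0.09975181]
```

carry_out(rows=[{"dx": 0,"dy": 0,"dz": 0,"spin": -4,"hand": 30},{"dx": 0,"dy": 0,"dz": 0,"spin": -8,"hand": 30},{"dx": 0,"dy": 0,"dz": 0,"spin": -11,"hand": 30},{"dx": 0,"dy": 0,"dz": 0,"spin": -13,"hand": 30},{"dx": 0,"dy": 0,"dz": 0,"spin": -13,"hand": 30}], grip_force=50)

```text
t: 12.3
tcp_pos: [0.5944, -0.0618, 0.0671]
eef_rot: [0.0, 0.014, 1.0, 0.0]
force: [-4.1, -1.0, 9.1]
gripper_width: 0.0573
finger_force: 50.0
```

```bash
python3 chk.py
python3 - <<'E'
from h import *
c=read_camera("scene");cv2.imwrite("pics/s3.png",cv2.resize(c["color"][150:290,200:340],None,fx=4,fy=4)[:,:,::-1]);print(shift([.594,-.062,.0665],21.5))
E
```

```text
12.3 tcp e,X 4.1 4.6 [ 0.59436632 -0.06183016  0.06710497] F e,X,z 0.6 -4.2 9.1 tq [-0.02  1.06  0.02] w 0.05725018791111345 50.002774028107524
handle back e 0.09686804081466084 -0.005131521297687192 0.009685762528208594
carriage back e [0.09809817 0.09932828]
(array([ 0.4, -0.2,  0.6]), 'yang', np.float64(88.3), 'spin', np.float64(66.83669090100011), 'z', array([ 0., -0., -1.]))
```

View pics/s3.png

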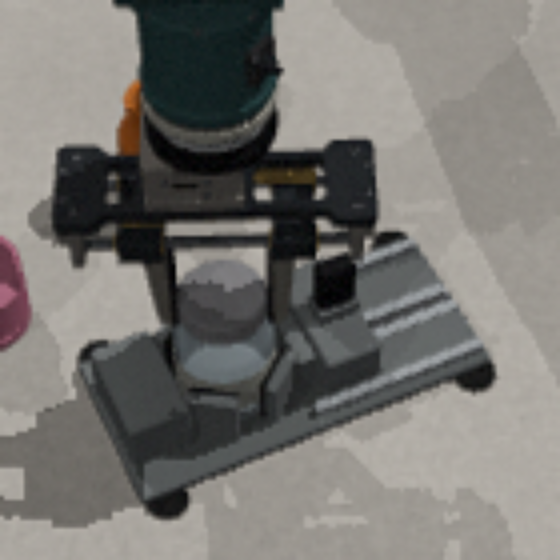

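The picture shows the lid still on the clamped jar at (220,290), gripped on both sides. The torque has fallen to zero and the lid has pushed up 0.6 mm, so the threads have let go. I'll lift it straight up, gently at first.

carry_out(rows=[{"dx": 0,"dy": 0,"dz": 0,"spin": 0,"hand": 30},{"dx": 0,"dy": 0,"dz": -1,"spin": 0,"hand": 30},{"dx": 0,"dy": 0,"dz": -2,"spin": 0,"hand": 30},{"dx": 0,"dy": 0,"dz": -3,"spin": 0,"hand": 30},{"dx": 0,"dy": 0,"dz": -4,"spin": 0,"hand": 30}], grip_force=50)

```text
t: 12.87
tcp_pos: [0.5942, -0.0618, 0.0697]
eef_rot: [-0.0, 0.014, 1.0, -0.0]
force: [-1.6, -1.0, -1.2]
gripper_width: 0.0575
finger_force: 50.0
```

carry_out(rows=[{"dx": 0,"dy": 0,"dz": -4,"spin": 0,"hand": 30},{"dx": 0,"dy": 0,"dz": -8,"spin": 0,"hand": 30},{"dx": 0,"dy": 0,"dz": -13,"spin": 0,"hand": 30},{"dx": 0,"dy": 0,"dz": -18,"spin": 0,"hand": 30},{"dx": 0,"dy": 0,"dz": -23,"spin": 0,"hand": 30},{"dx": 0,"dy": 0,"dz": -27,"spin": 0,"hand": 30},{"dx": 0,"dy": 0,"dz": -28,"spin": 0,"hand": 30},{"dx": 0,"dy": 0,"dz": -28,"spin": 0,"hand": 30},{"dx": 0,"dy": 0,"dz": -28,"spin": 0,"hand": 30},{"dx": 0,"dy": 0,"dz": -28,"spin": 0,"hand": 30}], grip_force=50)

```text
t: 13.7
tcp_pos: [0.5942, -0.0617, 0.0979]
eef_rot: [-0.0, 0.014, 1.0, 0.0]
force: [-0.5, 0.7, -0.9]
gripper_width: 0.0573
finger_force: 50.0
```

```bash
python3 chk.py
python3 - <<'E'
from h import *
c=read_camera("scene");cv2.imwrite("pics/s4.png",cv2.resize(c["color"][150:290,200:340],None,fx=4,fy=4)[:,:,::-1])
E
```

```text
13.7 tcp e,X 4.2 4.5 [ 0.59419248 -0.06171282  0.09786991] F e,X,z 0.9 -0.2 -0.9 tq [0.02 0.01 0.  ] w 0.0573373349671054 49.99981747940183
handle back e 0.0971613653534559 -0.004615767224188925 0.009686363897749631
carriage back e [0.09859276 0.09973142]
```

View pics/s4.png

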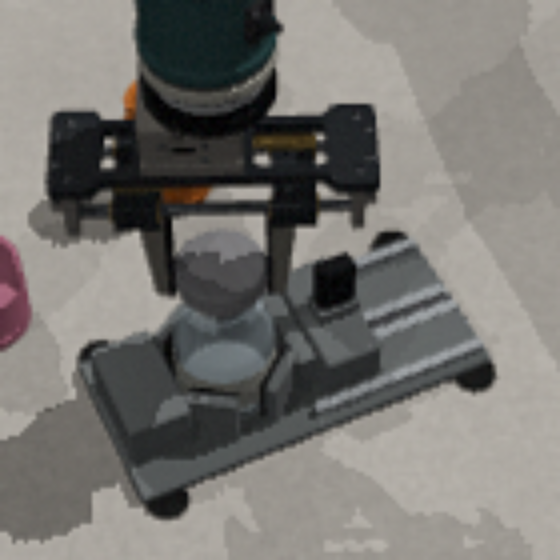

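The lid is now held level at (220,265), directly above the open jar neck at (222,330). The jar is still clamped and nothing else has moved, so I'm handing in.

```bash
python3 -c "
from workcell import order
print(order.hand_in())"
```

```text
the job is handed in; nothing more can be done
None
```

I clamped the jar, unscrewed the lid and handed in at about 13.7 s; the lid was held level about 2 cm above the mouth, the jar still looked clamped, and hand-in returned no verdict.

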